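# Set the water heater's thermostat under its sliding splash hood

### The arm

A 7-joint arm with a two-finger parallel gripper is mounted at the origin on the work surface. World frame = base frame: x ahead of the robot, y to its left, z up, the work surface at z = 0. Lengths are in m, angles in rad, forces in N, time in s.
With the tool pointing down it reaches from about 0.425 to 0.95 m from the base axis. Payload 4.7 kg.
Tool frame: the origin (TCP) lies between the finger pads; the fingertips stand 25 mm ahead of it and the grasp point (between the pads) lies 6 mm ahead of it; z points along the fingers, y is the line along which they close (so a half turn about z gives the same grasp; the last joint's range is limited). The gripper opens to 85 mm and grips with 20 to 120 N. Pads are 22 mm wide; open, the fingers measure 114 mm over their backs; the gripper's body (76 mm by 85 mm) begins 54 mm behind the grasp point. The pads swing forward as they close: fully open they stand 13 mm farther back than shut.
Start: joints at [1.096, 0.469, -0.049, 1.532, 0.024, 1.141, -0.082], TCP at [0.291, -0.609, 0.256] pointing down, gripper open.
Joint ranges: [-2.59, 2.59], [-0.33, 1.99], [-1.39, 1.29], [0.1, 2.45], [-1.04, 4.18], [0.21, 1.99], [-2.66, 2.66]. Speed limits (rad/s): [2.57, 2.57, 3.14, 3.14, 3.14, 3.14, 3.14].

### API

Orientations are given as a 3x3 rotation matrix whose columns are the frame's x, y, z axes.
In Python, from rig import * gives the robot as it stands. Calls block until the motion is done:
- movep(position, orientation): joint-space move of the TCP to a pose.
- move_l(position, attitude=None, feed=0.15, until_force=None): straight line of the TCP; attitude=None keeps the orientation; feed is the mean speed in m/s. With until_force (N) it stops when the force on the tool has changed by that much, and returns True; else False.
- move_joints(angles): joint-space move.
- command_gripper(opening, newtons=None): finger opening in m; newtons is the grip in N (None keeps the last); returns when the fingers have stopped.
- sleep(seconds).
- inverse_kinematics(position, orientation): joint angles nearest the present ones, or None.
- sense(): the state.
- camera(name): name is "scene" or "top" or "wrist"; returns (picture, depth): 400x640x3 uint8, red, green, blue; 400x640 float32, m along the optical axis (not along the pixel's ray), 0 where there is no reading.
- camera_params(name): a dict with "K" (3x3 intrinsics, pixels), "dist" ([k1, k2, p1, p2, k3] as OpenCV has them; the pictures are not rectified), "position" and "rotation" of the camera in the world; the wrist camera has in their place "tool_from_camera" (4x4, takes a point from camera to tool coordinates, whose origin is the TCP and whose axes are the flange's). Camera axes: x right, y down, z forward; pixel columns grow to the right and rows downward; lengths in m; the calibration is good to about 2 mm. A picture is of the moment at which its call begins: read the wrist's pose just before it. camera_params takes no time and is no camera call.
A pose or a line that the arm cannot do raises Unreachable and nothing moves.
- finish_job(): hands the job in; it is judged then, once.
The state is a dict: "time_s": time; "joint_pos": joint angles; "qd": joint speeds; "joint_efforts": joint torques, N m; "position": TCP position; "tcp_rot": TCP orientation; "wrist_force": force on the tool from outside, world axes, zero at the start; "ft_torque": the same for the moment, N m; "finger_gap": finger opening in m; "gripper_force": force on a finger pad.
Only numpy, scipy, OpenCV 4.12 (cv2) and the standard library are available. Lean on these libraries where they do the work, as an engineer would, in place of code of your own. Each camera call takes 0.05 s, during which the arm holds its last target. There are 200 camera calls.

### The job

The white water heater's thermostat dial sits under a grey splash hood. Slide the hood fully open to the side, turn the dial until its pointer points straight at the small dark steel rider clipped on the scale (leave the rider where it is), let go, then slide the hood fully shut again over the dial. Do not push the washroom things around it out of place.

Things in the scene. Friction and masses are not known exactly. Their poses are not given: they have to be found in the camera images.
- heater: fixed white water heater, 220 deep (x), 340 wide (y), 150 high at the back, 55 in front; origin under its centre, x to its back, y to its left. Its panel, 180 long, slopes up from the front edge at 32 degrees: in the heater's frame the outward normal is (-0.530, 0, 0.848), uphill is (0.848, 0, 0.530). A flat ledge 67 deep lies behind the panel
- hood (a joint): travel of the splash hood in m along the panel, towards the heater's -y (to the right seen from the robot): 0 = fully shut, covering the dial; 0.15 = fully open (both are stops). Starts shut or up to 0.02 open. Stays where it is left; sliding takes about 2 to 3 N.
- hood_grip (a point): point on the hood's grip rib, 10 mm below the rib's top and 24 mm above the hood's roof. The hood is a grey tunnel 168 (uphill) x 130 (sideways), its roof 60 above the panel; the rib on the middle of the roof is 80 long (along uphill), 14 wide (sideways), 34 high.
- dial (a joint): angle of the dial in rad about the panel's normal: 0 = pointer uphill, growing clockwise seen facing the panel (towards the heater's -y); stops at -2.2 and 2.2. Starts 0.5 to 2.3 rad anticlockwise of the rider. Stays where it is left; takes about 0.06 N m
- dial_grip (a point): point on the dial's axis, in its grip bar, 34 mm above the panel. Black dial: base disc 68 across, up to 12 above the panel; on it a bar 64 long, 16 wide, from 12 to 48 above the panel, lying along the pointer; at one end a low pointer nose with a white line reaches 47 from the axis. The axis is fixed in the heater, under the shut hood's middle
- dial_tip (a point): point just ahead of the dial's pointer, 52 mm from the axis, 6 mm above the panel
- rider (a joint): angle of the steel rider on the scale, same zero and sense as the dial; stiffly clipped, must stay
- rider_mark (a point): point at the inner tip of the rider, 52 mm from the dial's axis, 6 mm above the panel: it coincides with dial_tip when the dial is set exactly. The rider is a dark steel tab 12 wide, 53 to 73 from the axis, up to 11 above the panel, with a nose 5 wide reaching in to 47.
- nailbrush: loose wooden nail brush 40 x 95 x 26 high on the heater's ledge; origin under its centre
- tube: loose cardboard tube, 44 across, 110 high, standing to the left of the heater; origin at its foot
- mug: loose white mug, 76 across, 90 high, to the right of the heater; origin at its foot
- soap: loose white soap bottle, 60 across, 150 high; origin at its foot
- strainer: loose perforated white drain plate, 130 x 110 x 6, lying flat; origin under its centre
- figure: loose terracotta figurine, 64 across, 136 high; origin at its foot
- soapdish: loose white soap dish with soap, 90 x 130 x 28; origin under its centre

How it is judged:
By the outcome, as a careful person would: the job done as asked, in the order asked, and still so for the second after the job is handed in, with the robot touching nothing.
It also fails if it takes over 72 s, if anything falls off the work surface, if the arm or the gripper's body presses on something with over 40 N, if the wrist force passes 120 N, or if a joint passes its speed limit or range.

## Working session

There is one attempt and no reset: what is moved stays moved. The work goes in short steps, each a Python script; the robot and the scene stay as the last script left them, time stands still between calls to the robot, and variables do not carry over. Pictures are saved under pics/ and viewed, at most 10 in all, crops included, and the job is handed in when it is done.

```bash
ls; mkdir -p pics; python3 - <<'E'
from rig import *
import cv2,numpy as np
ims=[]
for n in ("scene","top"):
    im,d=camera(n); np.savez(f"{n}.npz",im=im,d=d); ims.append(im)
    p=camera_params(n); print(n,p)
    cv2.imwrite(f"pics/{n}0.png",im[:,:,::-1])
print(sense())
E
```

```text
pics
scene {'K': array([[401.90244759,   0.        , 318.88987376],
       [  0.        , 401.90244759, 200.38074059],
       [  0.        ,   0.        ,   1.        ]]), 'dist': array([-0.07906546,  0.        ,  0.        ,  0.        ,  0.        ]), 'position': array([0.91971276, 0.46585018, 0.9357382 ]), 'rotation': array([[-0.83602826,  0.43361276, -0.33620934],
       [ 0.5486472 ,  0.65332155, -0.52168689],
       [-0.00655729, -0.62060529, -0.7840957 ]])}
top {'K': array([[365.84258453,   0.        , 323.42920762],
       [  0.        , 365.84258453, 198.35576278],
       [  0.        ,   0.        ,   1.        ]]), 'dist': array([-0.07280554,  0.        ,  0.        ,  0.        ,  0.        ]), 'position': array([ 0.37132266, -0.0513935 ,  1.13800447]), 'rotation': array([[-0.01130985, -0.98204345,  0.18831558],
       [-0.99991296,  0.00982768, -0.00880253],
       [ 0.00679376, -0.18839874, -0.98206912]])}
{'time_s': 0.1, 'joint_pos': array([ 1.09604625,  0.4694036 , -0.04860771,  1.53358008,  0.02411423,
        1.14102456, -0.08232157]), 'qd': array([-4.02304599e-04, -1.93824797e-03,  1.14882773e-03, -2.39849197e-03,
       -8.12173787e-04,  2.08564878e-05, -4.67532391e-04]), 'joint_efforts': array([-2.72158431e-04, -5.11517823e+01, -4.71545407e-02, -2.38391089e+01,
        1.08499048e-02,  4.33222813e-03,  3.83761085e-05]), 'position': array([ 0.29088231, -0.60856479,  0.25533514]), 'tcp_rot': array([[ 9.02233651e-01,  4.31246693e-01, -8.53313034e-04],
       [ 4.31247532e-01, -9.02232203e-01,  1.61816944e-03],
       [-7.20562775e-05, -1.82795606e-03, -9.99998327e-01]]), 'wrist_force': array([ 0.10621875,  0.183273  , -0.20593906]), 'ft_torque': array([ 0.01644586, -0.02106067,  0.01785792]), 'gripper_force': 0.0, 'finger_gap': 0.08534352002012868}
```

View pics/top0.png

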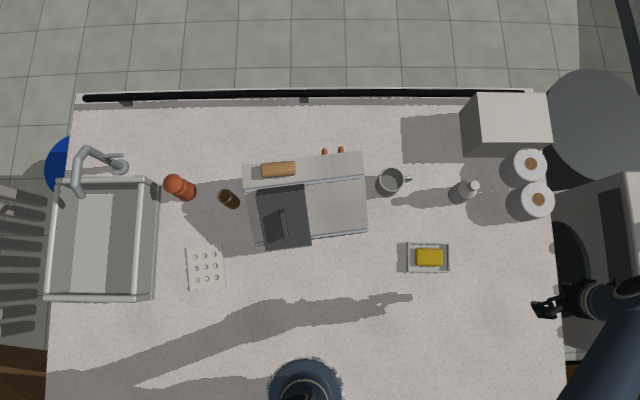

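View pics/scene0.png

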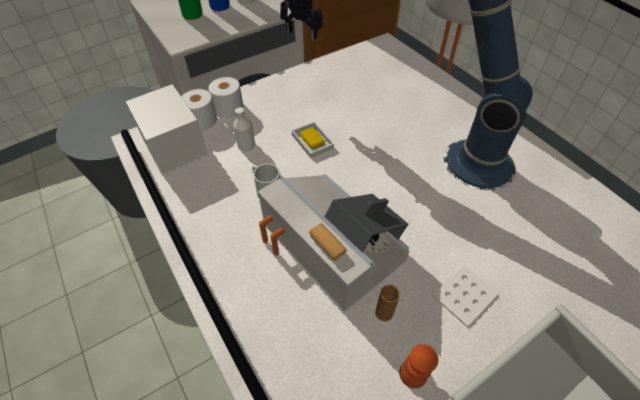

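Top view: heater spans about (243–368, 151–240), with the hood on its left at (257–310, 185–248). The rib is at about (275, 225), the nail brush on the ledge at (278, 170), and the mug at (390, 180). The scene view shows the dial just under the hood at (375, 243). Next I fit the heater pose from depth.

```bash
cat > h.py <<'E'
import numpy as np,cv2
from rig import *
def cloud(n,d,T=None):
    p=camera_params(n);h,w=d.shape
    u,v=np.meshgrid(np.arange(w,dtype=np.float32),np.arange(h,dtype=np.float32))
    q=cv2.undistortPoints(np.stack([u,v],-1).reshape(-1,1,2),p["K"],p["dist"]).reshape(h,w,2)
    P=np.dstack([q,np.ones((h,w))])*d[...,None]
    R,t=(T[:3,:3],T[:3,3]) if T is not None else (p["rotation"],p["position"])
    P=P@R.T+t; P[d<=0]=np.nan
    return P
def plane(P):
    P=P.reshape(-1,3);P=P[np.isfinite(P).all(1)]
    for _ in range(4):
        c=np.median(P,0) if _==0 else P.mean(0); n=np.linalg.svd(P-c,full_matrices=False)[2][2]; n*=np.sign(n[2])
        r=(P-c)@n; P=P[abs(r)<max(2.5*np.median(abs(r)),.001)]
    return c,n,np.std(r)
E
python3 - <<'E'
from h import *
D={n:np.load(n+'.npz') for n in('top','scene')}
C={n:cloud(n,D[n]['d']) for n in D}
t=C['top']
for nm,(a,b,c,d) in dict(panel=(318,190,358,228),ledge=(305,158,355,172),roof=(292,192,304,240),table=(330,250,390,280)).items():
    c0,n,s=plane(t[b:d,a:c]); print(nm,c0.round(4),n.round(4),'yaw',np.arctan2(-n[1],-n[0]).round(4),'tilt',np.degrees(np.arccos(n[2])).round(2),s.round(4))
c0,n,s=plane(C['scene'][190:200,305:325]);print('scene panel',c0,n)
# heater box from top-down points, in rotated frame
from scipy.optimize import minimize
P=np.vstack([C[k].reshape(-1,3) for k in C]);P=P[np.isfinite(P).all(1)]
P=P[(P[:,0]>.3)&(P[:,0]<.9)&(abs(P[:,1])<.35)&(P[:,2]>.03)&(P[:,2]<.3)]
np.save('P.npy',P);print(len(P))
E
```

```text
panel [ 0.5405 -0.1015  0.0996] [-0.5289 -0.066   0.8461] yaw 0.1242 tilt 32.21 0.0013
ledge [ 0.6569 -0.0788  0.1513] [-0.0097  0.0015  1.    ] yaw -0.1541 tilt 0.56 0.0012
roof [0.5116 0.0099 0.1607] [-0.5287 -0.0784  0.8452] yaw 0.1473 tilt 32.31 0.0011
table [ 0.3813 -0.171   0.0005] [-0.0014 -0.0013  1.    ] yaw 0.7285 tilt 0.11 0.0015
scene panel [ 0.56664995 -0.10260812  0.11574106] [-0.52812444 -0.0695755   0.8463119 ]
24105
```

```bash
python3 - <<'E'
from h import *
P=np.load('P.npy');t=cloud('top',np.load('top.npz')['d']);s=cloud('scene',np.load('scene.npz')['d'])
for yaw in (.115,.125,.135):
    R=np.array([[np.cos(yaw),-np.sin(yaw)],[np.sin(yaw),np.cos(yaw)]])
    Q=P.copy();Q[:,:2]=P[:,:2]@R   # heater-axes coords
    c=np.r_[np.array([.5405,-.1015])@R,.0996]
    x0=c[0]-(-.11+(c[2]-.055)/.6249)
    # panel height residual
    h=(Q[:,2]-(.055+(Q[:,0]-x0+.11)*.6249))*.848
    pan=(abs(h)<.004)&(Q[:,0]-x0>-.10)&(Q[:,0]-x0<.04)
    led=(abs(Q[:,2]-.151)<.004)&(Q[:,0]-x0>.05)&(Q[:,0]-x0<.12)
    roof=(abs(h-.06)<.004)&(abs(Q[:,0]-x0)<.12)&(Q[:,1]>-.15)
    rib=(abs(h-.094)<.006)&(abs(Q[:,0]-x0+.07)<.12)
    f=lambda m,k:np.percentile(Q[m,k],[.5,2,50,98,99.5]).round(4)
    print(yaw,'x0',x0.round(4));print(' pan y',f(pan,1),'led y',f(led,1),'led x-x0',f(led,0)-x0);
    print(' roof y',f(roof,1),'rib',rib.sum(),f(rib,1),f(rib,0)-x0, (f(roof,0)-x0))
    # edge slope: right-side edge y vs x for yaw check; ledge back edge x vs y
    for nm,m,a,b,sgn in(('right',pan|led,0,1,-1),('left',pan|led,0,1,1),('back',led,1,0,1)):
        A=Q[m];bins=np.arange(A[:,a].min(),A[:,a].max(),.012);k=np.digitize(A[:,a],bins)
        e=np.array([(A[k==i,a].mean(),sgn*(sgn*A[k==i,b]).max()) for i in range(1,len(bins)) if (k==i).sum()>5])
        pf=np.polyfit(e[:,0],e[:,1],1);rr=e[:,1]-np.polyval(pf,e[:,0]);e=e[abs(rr)<.006];print('  ',nm,np.polyfit(e[:,0],e[:,1],1)[0].round(3),np.median(e[:,1]).round(4))
E
```

```text
0.115 x0 0.5639
 pan y [-0.2458 -0.2428 -0.1414  0.0911  0.0931] led y [-0.2455 -0.2411 -0.1003  0.0892  0.0929] led x-x0 [0.05018833 0.05108833 0.08228833 0.11038833 0.11098833]
 roof y [-0.0748 -0.0729 -0.0035  0.0527  0.0541] rib 258 [-0.0173 -0.0172 -0.0098 -0.0037 -0.0034] [-0.11481167 -0.11371167 -0.07971167 -0.04691167 -0.04571167] [-0.11911167 -0.11691167 -0.04621167  0.00698833  0.00848833]
   right -0.001 -0.2473
   left 0.0 0.0939
   back -0.001 0.675
0.125 x0 0.5623
 pan y [-0.2512 -0.2483 -0.1475  0.0852  0.0876] led y [-0.2521 -0.2473 -0.1044  0.0829  0.0864] led x-x0 [0.05034307 0.05114307 0.08244307 0.11154307 0.11264307]
 roof y [-0.08   -0.078  -0.0089  0.0474  0.049 ] rib 253 [-0.0222 -0.0219 -0.0148 -0.0084 -0.0083] [-0.11325693 -0.11225693 -0.07745693 -0.04615693 -0.04425693] [-0.11935693 -0.11685693 -0.04575693  0.00804307  0.00974307]
   right -0.015 -0.2525
   left -0.011 0.0881
   back 0.008 0.6743
0.135 x0 0.5605
 pan y [-0.2567 -0.2536 -0.1538  0.0795  0.0823] led y [-0.2586 -0.2535 -0.1078  0.0768  0.0799] led x-x0 [0.05025017 0.05095017 0.08235017 0.11305017 0.11485017]
 roof y [-0.0852 -0.0831 -0.0153  0.0419  0.0439] rib 248 [-0.0272 -0.0266 -0.0197 -0.0133 -0.013 ] [-0.11174983 -0.11084983 -0.07654983 -0.04464983 -0.04324983] [-0.11934983 -0.11724983 -0.04584983  0.00905017  0.01055017]
   right -0.023 -0.2581
   left -0.019 0.0824
   back 0.018 0.6733
```

```bash
cat >> h.py <<'E'
yaw=.115
Rz=np.array([[np.cos(yaw),-np.sin(yaw),0],[np.sin(yaw),np.cos(yaw),0],[0,0,1]])
O=Rz@np.array([.5639,-.0767,0])
n_h=np.array([-.530,0,.848]);u_h=np.array([.848,0,.530])
def pt(s,y,h):  # uphill, heater y, height above panel -> world
    return O+Rz@(np.array([-.11,y,.055])+s*u_h+h*n_h)
def inv(P):
    q=(P-O)@Rz-np.array([-.11,0,.055]); return np.stack([q@u_h,q[...,1],q@n_h],-1)
def att(phi):   # tool x turned phi clockwise from uphill
    x=np.cos(phi)*u_h+np.sin(phi)*np.array([0,-1,0]);z=-n_h
    return Rz@np.column_stack([x,np.cross(z,x),z])
def tcp(s,y,h): return pt(s,y,h+.006)
E
python3 - <<'E'
from h import *
from rig import *
print(O,pt(.09,.0664,.084),att(0))
for nm,p in dict(shut=(.09,.0664,.086),up=(.09,.0664,.2),open=(.09,-.09,.086)).items():
    q=inverse_kinematics(tcp(*p),att(0));print(nm,None if q is None else np.round(q,2))
for phi in np.arange(-3,3.1,.5):
    q=inverse_kinematics(tcp(.09,.075,.036),att(phi));print(phi.round(1),None if q is None else np.round(q,2))
P=np.load('P.npy');q=inv(P);m=(abs(q[:,2]-.094)<.004)&(abs(q[:,1]-.066)<.03)&(q[:,0]>0)&(q[:,0]<.18);print('rib s,y',np.percentile(q[m],[1,50,99],axis=0))
E
```

```text
[ 0.56897639 -0.01148772  0.        ] [0.48367374 0.0455005  0.173932  ] [[ 0.84239878  0.11474715  0.52649924]
 [ 0.09730519 -0.99339876  0.06081574]
 [ 0.53        0.         -0.848     ]]
shut None
up [ 0.88 -0.26 -0.89  2.34 -0.56  0.46 -1.06]
open [ 0.28  0.15 -0.05  2.33 -0.91  0.22 -0.37]
-3.0 [ 0.63  0.37 -0.99  2.35  1.6   0.37 -0.18]
-2.5 [ 0.63  0.37 -0.99  2.35  1.6   0.37 -0.68]
-2.0 [ 0.63  0.37 -0.99  2.35  1.6   0.37 -1.18]
-1.5 [ 0.76  0.46 -1.17  2.35  1.61  0.49 -1.65]
-1.0 [ 0.76  0.46 -1.17  2.35  1.61  0.49 -2.15]
-0.5 [ 0.84  0.57 -1.31  2.34  1.61  0.61 -2.63]
0.0 None
0.5 [ 0.32  0.27 -0.61  2.36  1.63  0.22  2.53]
1.0 [ 0.32  0.27 -0.61  2.36  1.63  0.22  2.03]
1.5 [ 0.32  0.27 -0.61  2.36  1.63  0.22  1.53]
2.0 [ 0.63  0.37 -0.99  2.35  1.6   0.37  1.1 ]
2.5 [ 0.63  0.37 -0.99  2.35  1.6   0.37  0.6 ]
3.0 [ 0.63  0.37 -0.99  2.35  1.6   0.37  0.1 ]
rib s,y [[0.05290529 0.05951213 0.09016427]
 [0.09515166 0.06676559 0.09365895]
 [0.13166104 0.07307264 0.09720499]]
```

```bash
cat >> h.py <<'E'
def tilt(A,deg): # rotate attitude about heater y: positive brings tool z nearer to straight down
    return cv2.Rodrigues(Rz[:,1]*np.radians(deg))[0]@A
E
python3 - <<'E'
from h import *
for ph in (0,np.pi):
  for dg in (0,10,20,32):
    A=tilt(att(ph),dg)
    if ph==0: print('z',(A[:,2]@Rz).round(2))
    for nm,p in dict(shut=(.09,.09,.088),mid=(.09,.06,.088),shutup=(.09,.067,.16),open=(.09,-.09,.088),openup=(.09,-.09,.16)).items():
        g=pt(*p)-.006*A[:,2]
        q=inverse_kinematics(g,A);print(round(ph),dg,nm,None if q is None else np.round(q,2))
E
```

```text
z [ 0.53 -0.   -0.85]
0 0 shut None
0 0 mid None
0 0 shutup [ 0.96 -0.12 -1.05  2.36 -0.34  0.3  -1.28]
0 0 open [ 0.28  0.14 -0.05  2.33 -0.9   0.23 -0.38]
0 0 openup [ 0.77 -0.   -0.48  2.3  -0.59  0.38 -0.67]
z [ 0.37 -0.   -0.93]
0 10 shut [ 0.31  0.15 -0.61  2.27  0.4   0.4  -2.08]
0 10 mid [ 0.39  0.15 -0.62  2.27  0.33  0.38 -1.94]
0 10 shutup [ 0.7  -0.03 -0.87  2.25 -0.    0.52 -1.62]
0 10 open [ 0.53  0.19 -0.36  2.21 -0.12  0.39 -1.17]
0 10 openup [ 0.67  0.03 -0.44  2.2  -0.21  0.56 -1.06]
z [ 0.21 -0.   -0.98]
0 20 shut [ 0.36  0.22 -0.68  2.16  0.3   0.63 -1.98]
0 20 mid [ 0.37  0.21 -0.61  2.16  0.25  0.61 -1.86]
0 20 shutup [ 0.52  0.05 -0.72  2.15  0.08  0.74 -1.71]
0 20 open [ 0.45  0.23 -0.33  2.11  0.04  0.62 -1.34]
0 20 openup [ 0.56  0.09 -0.39  2.1  -0.04  0.75 -1.25]
z [ 0. -0. -1.]
0 32 shut [ 0.26  0.3  -0.58  2.03  0.21  0.87 -1.89]
0 32 mid [ 0.27  0.29 -0.51  2.03  0.18  0.87 -1.8 ]
0 32 shutup [ 0.37  0.15 -0.61  2.04  0.1   0.98 -1.75]
0 32 open [ 0.38  0.3  -0.3   1.98  0.12  0.87 -1.43]
0 32 openup [ 0.45  0.17 -0.33  1.99  0.07  0.99 -1.37]
3 0 shut 
[... 377 characters left out ...]
 [ 0.68 -0.03 -0.85  2.25 -0.    0.52  1.52]
3 10 open [ 0.87  0.24 -0.75  2.19  0.15  0.4   1.72]
3 10 openup [ 0.82  0.04 -0.6   2.19 -0.19  0.56  2.06]
3 20 shut [ 0.71  0.35 -1.11  2.14  0.57  0.71  0.92]
3 20 mid [ 0.74  0.32 -1.06  2.14  0.51  0.68  1.04]
3 20 shutup [ 0.74  0.08 -0.96  2.15  0.12  0.75  1.4 ]
3 20 open [ 0.84  0.3  -0.78  2.09  0.28  0.65  1.58]
3 20 openup [ 0.89  0.13 -0.74  2.09  0.04  0.76  1.82]
3 32 shut [ 0.61  0.43 -1.04  2.01  0.46  0.95  1.01]
3 32 mid [ 0.62  0.4  -0.97  2.02  0.42  0.93  1.12]
3 32 shutup [ 0.72  0.23 -1.02  2.02  0.23  1.01  1.27]
3 32 open [ 0.77  0.39 -0.78  1.96  0.34  0.92  1.5 ]
3 32 openup [ 0.84  0.24 -0.79  1.97  0.2   1.01  1.64]
```

```bash
python3 - <<'E'
from h import *
A=tilt(att(0),12)
G=lambda s,y,h:pt(s,y,h)-.006*A[:,2]
p=sense()["position"]
move_l(p+[0,0,.10],feed=.3)
movep(G(.095,.0665,.17),A)
command_gripper(.05,40)
print(sense()['position'],G(.095,.0665,.17),sense()['time_s'])
print(move_l(G(.095,.0665,.088),feed=.1,until_force=8))
command_gripper(0,40)
s=sense();print(s['finger_gap'],s['gripper_force'],s['wrist_force'],inv(s['position']+.006*s['tcp_rot'][:,2]))
hit=move_l(G(.095,-.115,.088),feed=.08,until_force=12)
s=sense();print(hit,s['finger_gap'],s['wrist_force'],inv(s['position']+.006*s['tcp_rot'][:,2]),s['time_s'])
im,d=camera("top");cv2.imwrite("pics/top1.png",cv2.resize(im[130:270,220:420],None,fx=3,fy=3)[:,:,::-1])
E
```

```text
[0.44059617 0.04053652 0.25513807] [0.44055623 0.04062068 0.25514797] 3.425
False
0.013614558597223944 39.825913310050964 [-3.33542593 -0.57363155  5.61546574] [0.09527523 0.0662767  0.08843694]
True 0.01327294445690076 [-3.18805559  2.02119273  6.23353526] [ 0.09549966 -0.07032363  0.08833721] 6.3667
```

View pics/top1.png

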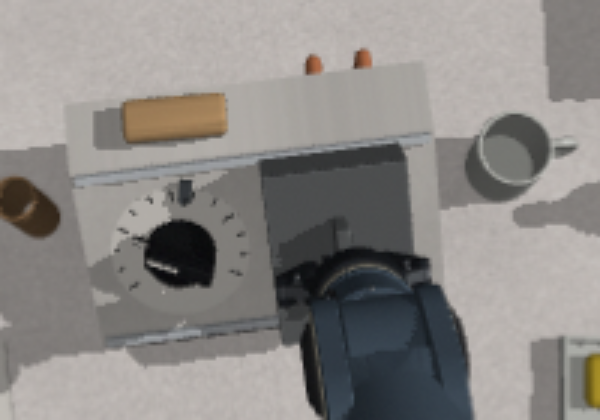

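The hood is open at the right. The dial is at crop (180, 250) and the rider is at about (185, 190), nearly uphill. The pointer is not clear yet. First I confirm the hood's stop, then look at the dial with the wrist camera.

```bash
python3 - <<'E'
from h import *
A=tilt(att(0),12)
G=lambda s,y,h:pt(s,y,h)-.006*A[:,2]
s=sense();g=inv(s['position']+.006*s['tcp_rot'][:,2])
hit=move_l(G(.095,g[1]-.03,.088),feed=.05,until_force=16)
s=sense();g=inv(s['position']+.006*s['tcp_rot'][:,2]);print(hit,s['wrist_force'],g)
command_gripper(.05)
s=sense();g=inv(s['position']+.006*s['tcp_rot'][:,2]);print(s['wrist_force'],g)
move_l(G(.095,g[1],.15),feed=.2)
A=tilt(att(0),12)
movep(G(.07,.06,.22),A)
s=sense();im,d=camera("wrist");np.savez('w.npz',im=im,d=d,p=s['position'],R=s['tcp_rot'])
print(camera_params('wrist')['tool_from_camera'],s['time_s'])
cv2.imwrite("pics/w1.png",im[:,:,::-1])
im,d=camera("top");np.savez('top2.npz',im=im,d=d);im,d=camera("scene");np.savez('scene2.npz',im=im,d=d)
E
```

```text
True [-2.08543648  1.53468066  4.44755477] [ 0.09552524 -0.07030009  0.08835048]
[ 0.14559906 -1.34750076  0.37734481] [ 0.09455802 -0.07024933  0.08804408]
[[ 1.36910858e-04 -9.60560338e-01 -2.78071606e-01  6.99688218e-02]
 [ 9.99999946e-01  2.14275077e-04 -2.47825696e-04 -3.92209674e-04]
 [ 2.97635349e-04 -2.78071557e-01  9.60560316e-01 -1.16841284e-01]
 [ 0.00000000e+00  0.00000000e+00  0.00000000e+00  1.00000000e+00]] 8.2417
```

View pics/w1.png

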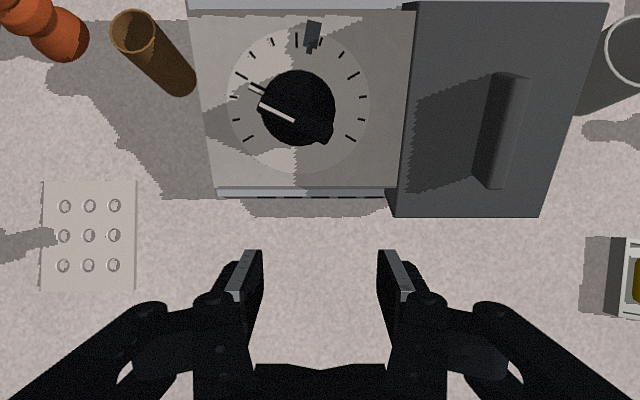

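Hood confirmed against its stop, so the dial axis is at y' ≈ 0.080. In the wrist view, the pointer nose is at about (255, 92) pointing left-uphill, and the rider is at (312, 38). Next I rectify the image onto the panel plane.

```bash
cat >> h.py <<'E'
def project(P,p,R):
    c=camera_params('wrist');T=c["tool_from_camera"]
    X=(P.reshape(-1,3)-p)@R; Xc=(X-T[:3,3])@T[:3,:3]
    return cv2.projectPoints(Xc,np.zeros(3),np.zeros(3),c["K"],c["dist"])[0].reshape(P.shape[:-1]+(2,)).astype(np.float32)
def rect(im,p,R,s0,y0,h,half=.085,mm=.0003):  # up=uphill, right=-y'
    k=np.arange(-half,half,mm);Y,S=np.meshgrid(y0-k,s0-k)
    W=O+np.stack([np.stack([0*S-.11,Y,0*S+.055],-1)+S[...,None]*u_h+h*n_h],0)[0]@Rz.T
    m=project(W,p,R);return cv2.remap(im,m[...,0],m[...,1],cv2.INTER_LINEAR)
E
python3 - <<'E'
from h import *
w=np.load('w.npz');im,d,p,R=w['im'],w['d'],w['p'],w['R']
T=np.eye(4);T[:3,:3]=R;T[:3,3]=p
q=inv(cloud('wrist',d,T@camera_params('wrist')['tool_from_camera']))
m=(abs(q[...,0]-.09)<.09)&(q[...,1]>.02)&(q[...,1]<.15)
print('panel h med',np.nanmedian(q[m&(abs(q[...,2])<.006)],0))
b=m&(q[...,2]>.043)&(q[...,2]<.056);B=q[b];print('bar top',b.sum(),B.mean(0),np.percentile(B,[2,98],axis=0))
c=B[:,:2].mean(0);e,V=np.linalg.eigh(np.cov((B[:,:2]-c).T));v=V[:,1];print('bar dir',v,'ang',np.arctan2(-v[1],v[0]),np.sqrt(e*12))
r=cv2.minAreaRect((B[:,:2]*1000).astype(np.float32));print(r)
hb=m&(q[...,2]>.03)&(q[...,2]<.056)
roof=q[(abs(q[...,2]-.06)<.004)&(q[...,1]<.02)];print('roof',np.nanpercentile(roof,[1,50,99],axis=0))
rib=q[(abs(q[...,2]-.093)<.004)&(q[...,1]<.0)&(q[...,1]>-.15)];print('rib',np.nanpercentile(rib,[1,50,99],axis=0))
a=rect(im,p,R,.09,.0797,.001);g=rect(im,p,R,.09,.0797,.0085)
np.savez('r.npz',a=a,g=g)
o=cv2.resize(np.hstack([a,g]),(800,400));cv2.imwrite('pics/r1.png',o[:,:,::-1]);print(a.shape)
E
```

```text
panel h med [ 1.12689961e-01  8.90931259e-02 -4.25633192e-05]
bar top 1558 [0.09053866 0.08070898 0.04695725] [[0.07309469 0.05273147 0.04391736]
 [0.10737634 0.10783044 0.04884735]]
bar dir [0.45614758 0.88990415] ang -1.0971349873727658 [0.0158254  0.06279507]
((89.47309875488281, 80.3089599609375), (63.929603576660156, 16.650941848754883), 62.12494659423828)
roof [[-0.20250332 -0.28595592  0.05718819]
 [ 0.11058139 -0.06238968  0.0591622 ]
 [ 0.1722964  -0.00542359  0.06182028]]
rib [[ 0.051653   -0.07565527  0.08924908]
 [ 0.09546504 -0.06793573  0.09279821]
 [ 0.12866096 -0.06217072  0.0946661 ]]
(567, 567, 3)
```

View pics/r1.png

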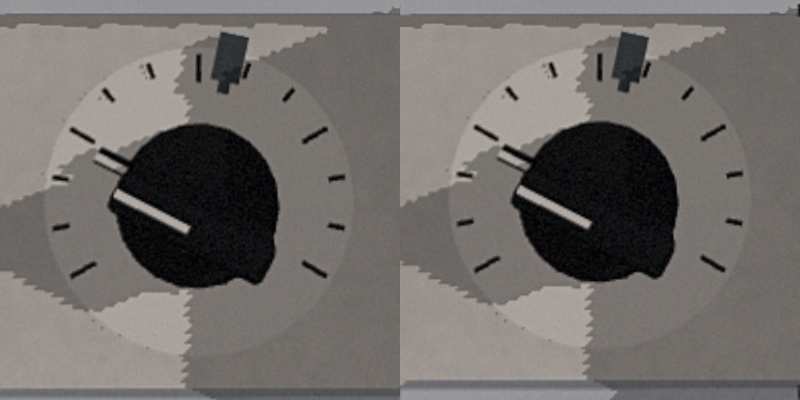

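The rectified view puts the scale centre at (199, 200). The pointer line gives a dial angle of about -1.10 and the rider is at about +0.22. Now I measure both more exactly and grip the dial.

```bash
cat >> h.py <<'E'
def rider_dial(im,p,R,s0=.09,y0=.0797,mm=.0003):
    f=lambda h:rect(im,p,R,s0,y0,h,mm=mm)
    def polar(mask):
        v,u=np.nonzero(mask);c=mask.shape[0]//2;x=(u-c)*mm;y=(c-v)*mm
        return np.hypot(x,y),np.arctan2(x,y),x,y
    a=f(.010).astype(int);g=a.sum(2)/3
    k=np.zeros(g.shape,bool);r,t,_,_=polar(~k);r=r.reshape(g.shape);t=t.reshape(g.shape)
    m=(g<75)&(a[...,2]>=a[...,0]+3)&(r>.05)&(r<.076)
    m=cv2.morphologyEx(m.astype(np.uint8),cv2.MORPH_OPEN,np.ones((9,9)))
    n,l,st,ce=cv2.connectedComponentsWithStats(m);i=1+np.argmax(st[1:,4]);_,tt,x,y=polar(l==i)
    bx=cv2.minAreaRect(np.stack([x,y],1).astype(np.float32)*1000)
    rid=np.arctan2(x.mean(),y.mean())
    b=f(.048).astype(int);w=(b.min(2)>130)&(r<.033)
    w=cv2.morphologyEx(w.astype(np.uint8),cv2.MORPH_OPEN,np.ones((3,3)))
    _,_,x,y=polar(w>0);L=np.array([x.mean(),y.mean()]);d=cv2.fitLine(np.stack([x,y],1).astype(np.float32),cv2.DIST_L2,0,.01,.01).ravel()[:2]
    d*=np.sign(d@L);dial=np.arctan2(d[0],d[1])
    return dict(rider=rid,box=bx,area=st[i,4],dial=dial,dial_c=np.arctan2(*L),line_c=L,nw=w.sum())
E
python3 - <<'E'
from h import *
w=np.load('w.npz');print(rider_dial(w['im'],w['p'],w['R']))
# scale centre from ring edge? use ticks: dark, r .045-.07 at h=0
a=rect(w['im'],w['p'],w['R'],.09,.0797,.0005).astype(int);g=cv2.GaussianBlur(a.astype(np.float32).mean(2),(0,0),1)
m=((g<60)).astype(np.uint8);n,l,st,ce=cv2.connectedComponentsWithStats(m)
for i in range(1,n):
    x,y=(ce[i][0]-283)*.3,(283-ce[i][1])*.3
    if 20<st[i,4]<600: print(st[i,4],'x %.1f y %.1f r %.1f ang %.3f'%(x,y,np.hypot(x,y),np.arctan2(x,y)))
q=inverse_kinematics(tcp(.09,.0797,.12),att(np.pi-1.1));print(q)
q=inverse_kinematics(tcp(.09,.0797,.036),att(np.pi-1.1));print(q)
E
```

```text
{'rider': np.float64(0.20093790805194123), 'box': ((12.923091888427734, 60.41538619995117), (19.53316879272461, 11.29629135131836), 78.69023895263672), 'area': np.int32(1733), 'dial': np.float32(2.910175), 'dial_c': np.float64(-2.503724706546318), 'line_c': array([-0.01130682, -0.01525403]), 'nw': np.uint64(2434)}
246 x -0.6 y 56.0 r 56.0 ang -0.011
81 x -21.1 y 54.9 r 58.8 ang -0.366
122 x 19.8 y 54.8 r 58.3 ang 0.346
128 x 37.7 y 44.5 r 58.3 ang 0.702
94 x -39.0 y 44.5 r 59.2 ang -0.720
239 x 48.9 y 27.4 r 56.0 ang 1.060
163 x -50.2 y 27.3 r 57.1 ang -1.072
138 x 58.2 y 9.2 r 58.9 ang 1.413
91 x -59.4 y 9.0 r 60.1 ang -1.420
142 x 58.1 y -11.5 r 59.2 ang 1.767
139 x -59.1 y -11.8 r 60.3 ang -1.767
254 x 48.7 y -29.7 r 57.1 ang 2.118
242 x -49.8 y -29.9 r 58.1 ang -2.112
None
[ 0.30367161  0.27245673 -0.61002121  2.36420797  1.62620827  0.22349009
  0.97832732]
```

```bash
python3 - <<'E'
from h import *
for dg in (0,4,8,12):
  for h in (.036,.06,.08,.1,.12):
    A=tilt(att(np.pi-1.1),dg);q=inverse_kinematics(pt(.0885,.0803,h)-.006*A[:,2],A)
    print(dg,h,None if q is None else np.round(q,2))
E
```

```text
0 0.036 [ 0.46  0.31 -0.8   2.36  1.62  0.29  1.  ]
0 0.06 [ 0.78  0.37 -1.17  2.36  1.48  0.42  1.18]
0 0.08 [ 0.81  0.28 -1.17  2.36  1.31  0.35  1.32]
0 0.1 [ 0.81  0.17 -1.12  2.37  1.02  0.26  1.59]
0 0.12 None
4 0.036 [ 0.75  0.47 -1.18  2.31  1.39  0.51  1.28]
4 0.06 [ 0.78  0.37 -1.17  2.31  1.23  0.44  1.41]
4 0.08 [ 0.8   0.28 -1.15  2.32  1.04  0.39  1.59]
4 0.1 [ 0.8   0.18 -1.11  2.32  0.77  0.34  1.84]
4 0.12 [ 0.74  0.08 -1.    2.32  0.41  0.31  2.18]
8 0.036 [ 0.74  0.48 -1.17  2.26  1.21  0.55  1.46]
8 0.06 [ 0.77  0.38 -1.16  2.27  1.04  0.5   1.6 ]
8 0.08 [ 0.78  0.3  -1.15  2.27  0.86  0.46  1.76]
8 0.1 [ 0.8   0.21 -1.13  2.28  0.65  0.43  1.96]
8 0.12 [ 0.86  0.13 -1.14  2.28  0.44  0.43  2.16]
12 0.036 [ 0.73  0.5  -1.17  2.22  1.06  0.61  1.61]
12 0.06 [ 0.76  0.4  -1.16  2.23  0.9   0.57  1.74]
12 0.08 [ 0.78  0.32 -1.15  2.23  0.75  0.54  1.87]
12 0.1 [ 0.8   0.24 -1.14  2.23  0.58  0.52  2.03]
12 0.12 [ 0.84  0.17 -1.14  2.23  0.42  0.53  2.19]
```

```bash
python3 - <<'E'
from h import *
ax=(.0895,.0802);ph=np.pi-1.1
G=lambda h,A:pt(*ax,h)-.006*A[:,2]
A=tilt(att(ph),8);movep(G(.12,A),A)
A=tilt(att(ph),4);move_l(G(.09,A),A,feed=.1)
A=att(ph);print('touch',move_l(G(.036,A),A,feed=.06,until_force=8))
command_gripper(0,30)
s=sense();print(s['finger_gap'],s['wrist_force'],s['ft_torque'],inv(s['position']+.006*s['tcp_rot'][:,2]),s['joint_pos'].round(2))
q=s['joint_pos'].copy()
for k in range(3):
    q[6]-=1.315/3;move_joints(q)
s=sense();x=s['tcp_rot'][:,0]@Rz;print('phi',np.arctan2(-x[1],x@u_h)+np.pi,s['wrist_force'],s['ft_torque'],inv(s['position']+.006*s['tcp_rot'][:,2]))
command_gripper(.05)
s=sense();print('after',s['wrist_force'],s['joint_pos'].round(2),s['time_s'])
A=s['tcp_rot'];move_l(pt(*ax,.085)-.006*A[:,2],tilt(A,4),feed=.1)
A=tilt(att(0),12);movep(pt(.07,.06,.22)-.006*A[:,2],A)
s=sense();im,d=camera("wrist");np.savez('w2.npz',im=im,d=d,p=s['position'],R=s['tcp_rot']);print(s['time_s'])
a=rect(im,s['position'],s['tcp_rot'],.0895,.0803,.008)
cv2.imwrite('pics/r2.png',a[:,:,::-1])
E
```

```text
touch False
0.01572437837796562 [-2.03863593 -1.68666879  6.30127719] [-0.13500151  0.50335669 -0.12634522] [0.09002417 0.07991522 0.03628723] [ 0.33  0.28 -0.64  2.36  1.63  0.23  0.98]
phi 0.21202656025637 [-1.34645255 -1.0865636   2.39843237] [-0.06285484  0.52288018 -0.0514876 ] [0.09011018 0.07983416 0.03631833]
after [ 0.05770225 -0.31722906 -0.04573519] [ 0.33  0.28 -0.64  2.36  1.63  0.23 -0.34] 14.9583
17.4667
```

View pics/r2.png

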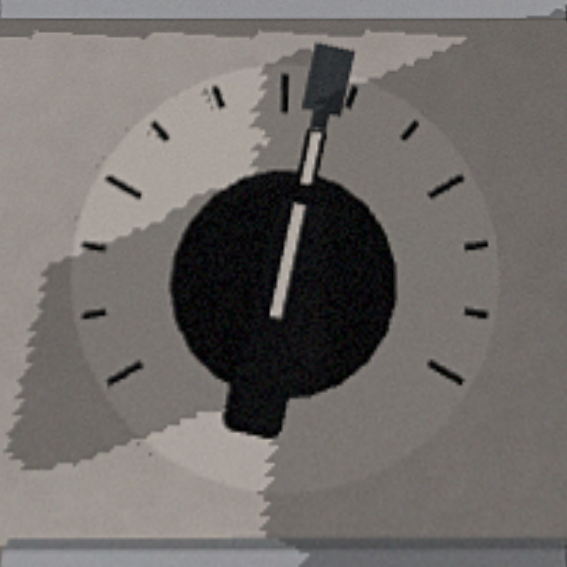

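The pointer's white line now runs from (306, 183) to (318, 133), right at the rider's nose at (320, 122). A numeric check follows.

```bash
python3 - <<'E'
from h import *
w=np.load('w2.npz');im,p,R=w['im'],w['p'],w['R'];mm=.00015
def pol(m,half=.085):
    v,u=np.nonzero(m);c=half/mm;return (u-c)*mm*1e3,(c-v)*mm*1e3
def an(x,y):
    l=cv2.fitLine(np.stack([x,y],1).astype(np.float32),cv2.DIST_L2,0,.01,.01).ravel()[:2];l*=np.sign(l[1]);return 'n%d c=(%.2f,%.2f) r %.1f ang %.4f dir %.4f'%(len(x),x.mean(),y.mean(),np.hypot(x.mean(),y.mean()),np.arctan2(x.mean(),y.mean()),np.arctan2(*l))
Y,X=np.mgrid[0:1,0:1]
def reg(a,cond,lo,hi,t0=-.05,t1=.45):
    N=a.shape[0];v,u=np.mgrid[:N,:N];x=(u-N/2)*mm;y=(N/2-v)*mm;r=np.hypot(x,y);t=np.arctan2(x,y)
    return cond&(r>lo)&(r<hi)&(t>t0)&(t<t1)
# scale centre from ticks
a=rect(im,p,R,.0895,.0803,.0005,mm=mm).astype(float);g=cv2.GaussianBlur(a.mean(2),(0,0),2)
n,l,st,ce=cv2.connectedComponentsWithStats((g<60).astype(np.uint8))
T=[((c[0]-a.shape[0]/2)*.15,(a.shape[0]/2-c[1])*.15) for c,s in zip(ce[1:],st[1:]) if 80<s[4]<2400]
for x,y in T:
    if abs(np.hypot(x,y)-58)<4: print('tick %.1f %.1f'%(x,y))
for h in (.006,.0085): # nose line
    a=rect(im,p,R,.0895,.0803,h,mm=mm).astype(float)
    print('nose',h,an(*pol(reg(a,a.min(2)>125,.033,.0455,.1,.35))))
a=rect(im,p,R,.0895,.0803,.048,mm=mm).astype(float);print('barline',an(*pol(reg(a,a.min(2)>125,0,.033,-3,3))))
a=rect(im,p,R,.0895,.0803,.011,mm=mm).astype(float);g=a.mean(2)
print('rider body',an(*pol(reg(a,g<85,.054,.072,.08,.34))))
print('rider nose',an(*pol(reg(a,g<85,.0475,.0525,.1,.34))))
E
```

```text
tick -0.1 56.8
tick 20.3 55.7
tick -20.5 55.6
tick 38.2 45.3
tick -38.4 45.0
tick 49.4 28.2
tick -49.6 28.0
tick 58.6 9.9
tick -58.5 9.5
tick 58.7 -10.9
tick -58.7 -11.1
tick 49.2 -29.0
tick -49.3 -29.2
nose 0.006 n1400 c=(8.28,38.36) r 39.2 ang 0.2126 dir 0.2130
nose 0.0085 n1388 c=(8.31,38.32) r 39.2 ang 0.2134 dir 0.2080
barline n5421 c=(-2.96,-0.91) r 3.1 ang -1.8693 dir 0.3593
rider body n9794 c=(13.54,61.27) r 62.7 ang 0.2174 dir 0.1562
rider nose n1124 c=(10.75,48.76) r 49.9 ang 0.2170 dir 1.1925
```

Dial and rider agree to within about 0.004 rad. Now I shut the hood.

```bash
python3 - <<'E'
from h import *
A=tilt(att(0),12)
G=lambda s,y,h:pt(s,y,h)-.006*A[:,2]
gp=lambda:(lambda s:inv(s['position']+.006*s['tcp_rot'][:,2]))(sense())
movep(G(.095,-.0703,.16),A)
print(move_l(G(.095,-.0703,.088),feed=.1,until_force=8))
command_gripper(0,40);print(sense()['finger_gap'],gp())
print(move_l(G(.095,.11,.088),feed=.08,until_force=14),gp())
print(move_l(G(.095,.11,.088),feed=.05,until_force=18),gp(),sense()['wrist_force'])
command_gripper(.05);print(gp())
move_l(G(.095,gp()[1],.16),feed=.15)
movep(G(.06,-.05,.26),A)
im,d=camera("top");cv2.imwrite("pics/top3.png",cv2.resize(im[130:270,150:450],None,fx=2.6,fy=2.6)[:,:,::-1])
q=inv(cloud('top',d));m=(abs(q[...,2]-.06)<.004)&(q[...,0]>.12)&(q[...,0]<.17)&(abs(q[...,1]-.05)<.15);print(np.percentile(q[m],[1,50,99],axis=0),sense()['time_s'])
E
```

```text
False
0.012960485263225553 [ 0.09529783 -0.07028405  0.08852947]
True [0.0950358  0.07981915 0.08870344]
True [0.09507129 0.07984967 0.088724  ] [-0.47699801 -1.65544655  5.11918742]
[0.09431363 0.07993496 0.08849385]
[[0.12066032 0.01638783 0.05677752]
 [0.14548192 0.08061748 0.06016265]
 [0.16941728 0.14374947 0.06349628]] 23.2417
```

View pics/top3.png

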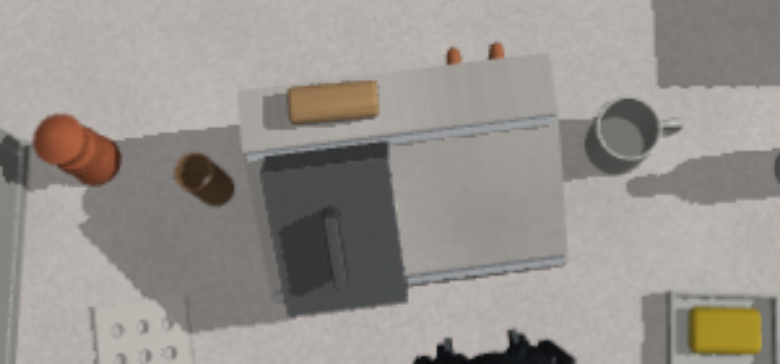

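The hood is shut, with 0.150 m of travel from stop to stop. The neighbouring things stand where they were and the gripper is clear, so I hand in.

```bash
python3 -c "
from rig import *
print(finish_job())"
```

```text
the job is handed in; nothing more can be done
None
```

The job is handed in at about 23 s of the 72 s limit: the hood was opened to its stop, the dial set to within about 0.004 rad of the rider by the wrist camera, and the hood slid shut to its other stop, with nothing seen out of place in the last top view.

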